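# Bring the brass bowl under the spout and set the brake

### The arm

A 6-joint arm with a two-finger parallel gripper is mounted at the origin on the work surface. World frame = base frame: x ahead of the robot, y to its left, z up, the work surface at z = 0. Lengths are in mm, angles in rad, forces in N, time in s.
With the tool pointing down it reaches from about 300 to 875 mm from the base axis. Payload 6.4 kg.
Tool frame: the origin (TCP) lies midway between the tips of the shut fingers; the grasp point (between the pads) lies 19 mm behind it; z points along the fingers, y is the line along which they close (so a half turn about z gives the same grasp; the last joint's range is limited). The gripper opens to 85 mm and grips with 20 to 120 N. Pads are 22 mm wide; open, the fingers measure 114 mm over their backs; the gripper's body (76 mm by 85 mm) begins 54 mm behind the grasp point. The pads swing forward as they close: fully open they stand 13 mm farther back than shut.
Start: joints at [-1.446, 0.181, 1.607, -0, 1.354, -0.206], TCP at [186.776, -543.834, 231.288] pointing down, gripper open.
Joint ranges: [-2.99, 2.99], [-0.89, 2.07], [0.3, 2.58], [-1.14, 4.28], [0, 2.63], [-3.12, 3.12]. Speed limits (rad/s): [2.57, 2.57, 3.01, 3.14, 3.14, 3.14].

### API

Orientations are given as a rotation vector (axis times angle).
In Python, from station import arm, grab_frame, camera_model, nets gives the robot as it stands.
- The arm moves only by the tool play_rows, never from a script. Its argument "rows" is a list of rows, each a list of 4 numbers: the shift along the tool's x, y, z in cm, then the turn about the tool's z in degrees. In form: [[x, y, z, roll], ...]. A call has exactly 8 rows; each row is the pose to reach, as a shift and turn from the pose commanded when the call began, along the tool's axes at that moment; what a row does not reach only later rows make up. A row lasts 1/12 s, in which the tool goes at most 41.7 mm and 7.16 degrees, less where a joint would pass 70% of its speed; a pose out of reach is approached as far as the arm can. A call with a gripper value outside its range is refused whole. "grip" is the finger opening in cm, from 0 to 8.54, set as the call begins (left out, the last holds). The fingers move at their own pace and stop on an object; "newtons" is the grip in N (left out, the last holds). Time passes only in rows, so rows that repeat a pose let the fingers close, or fill a call up. It gives the time, the measured TCP pose, the force, the opening and the grip force at its end, in the units of the state.
- arm.state(): the state, without advancing time (a new reading comes with each control period).
- grab_frame(name): name is "side" or "top" or "wrist"; returns the picture (480x640x3 uint8, red, green, blue); there is no depth.
- camera_model(name): a dict with "fovy" (degrees; the focal length in pixels is half the picture's height over the tangent of half this angle, whatever the lens; pixels are square), "cx", "cy" (the principal point, pixels), "cam_to_world" (4x4, takes a point from camera to world coordinates); the wrist camera has in their place "hand_eye" (4x4, takes a point from camera to tool coordinates, whose origin is the TCP and whose axes are the flange's). Camera axes: x right, y down, z forward; pixel columns grow to the right and rows downward; lengths in mm; the calibration is good to about 2 mm. A picture is of the moment at which its call begins: read the wrist's pose just before it. camera_model takes no time and is no camera call.
- arm.finish_job(): hands the job in; it is judged then, once.
Trained networks look in the newest picture that a camera, given by its name, has taken for a name from the list of things; names that differ only in an ending like _2 or _b are one class to them, and where a whole thing is asked for, a point or a joint stands for the part that bears it (a point fixed in the world has none). Each returns a list of dicts, best first, with "score" (0 to 1); they miss things now and then, are a little off and sometimes report something else, mostly with a low value. They report only what shows in the picture. A call takes as long as a camera call. They do not tell look-alikes from the thing itself.
- nets.spot_in(target, camera): "at" ([row, column] as shares, 0 to 1, of the picture: columns of its width, rows of its height, amid what is visible of it).
- nets.tip_of(target, camera): "at" ([row, column] as shares, 0 to 1, of the picture: columns of its width, rows of its height: a listed point, or the origin of a listed thing).
The state is a dict: "t": time; "joints": joint angles; "joint_velocities": joint speeds; "joint_efforts": joint torques, N m; "ee_pos": TCP position; "ee_rot": TCP orientation; "contact_force": force on the tool from outside, world axes, zero at the start; "ft_torque": the same for the moment, N m; "opening": finger opening in mm; "grip_force": force on a finger pad.
Only numpy, scipy, OpenCV 4.12 (cv2) and the standard library are available. Lean on these libraries where they do the work, as an engineer would, in place of code of your own. Each camera call takes 0.05 s, during which the arm holds its last target. There are 200 camera calls.

### The job

With one finger, push on the upright spokes of the round herb turntable until the brass bowl stands centred under the brass funnel's spout; then, with the table at rest, push the red brake lever round until it meets its stop post. Push gently: nothing is pinched or lifted, the bowls and the jar riding on the turntable must not be touched, and the weight and the bottle beside it stay where they are.

Things in the scene. Friction and masses are not known exactly. Their poses are not given: they have to be found in the camera images.
- stand: Fixed wooden stand; origin on the work surface, on the turntable's axis; x points from there to the spout's column (brass, 18 mm thick, 217 mm high, 225 mm out). An arm from it carries a brass funnel (80 mm wide, 180 to 235 mm high) with a spout (24 mm wide, 140 to 180 mm high), its axis 135 mm from the turntable's axis. The brake lever is at its +y side.
- spout_outlet (a point): Centre of the spout's lower mouth, 135 mm from the turntable's axis, 140 mm above the work surface; axes as the stand's.
- wheel: Round green turntable, 360 mm wide, top face 40 mm above the work surface; origin on its vertical axis at the work surface's height; its axes turn with it. Turns freely two turns either way (0.2 N m of friction, 2.5 N at 80 mm radius), stays where left. Four dark upright spokes (boards 8 mm thick, 15 to 130 mm from the axis, 40 to 85 mm above the work surface) lie along its +x, +y, -x, -y.
- brass_bowl: Loose brass bowl, 68 mm wide, 34 mm high; origin at the centre of its underside. It rides on the turntable by friction. Like the other two things there it stands half-way between two spokes, centre 135 mm from the axis; one of the four places is empty. The dark steel hub between the spokes is 40 mm wide, its top 102 mm above the work surface.
- white_bowl: Loose white porcelain bowl of the same size on the turntable; origin at the centre of its underside.
- jar: Loose amber glass jar with black cap, 52 mm wide and 55 mm high, on the turntable; origin at the centre of its underside.
- brake (a joint): Angle of the red brake lever (rad): 0 when it points outward along the stand's +y; grows as it swings clockwise seen from above, to 1.5 where it meets the steel stop post and points nearly along the stand's +x. Starts between 0 and 0.3, needs about 1.5 N at 70 mm from the pivot, stays where left. It does not change how stiffly the turntable turns.
- brake_pivot (a point): Point on the vertical axis of the brake lever, 55 mm above the work surface (mid height of the lever); axes as the stand's. The lever is a bar 14 mm thick, from 40 to 70 mm above the work surface, reaching 100 mm out from this point.
- brake_tip (a point): Middle of the free end of the brake lever, 100 mm from its pivot; the lever runs along this point's y axis.
- weight: Loose brass scale weight, 40 mm wide and 58 mm high, standing on the work surface at the stand's -y side; origin at the centre of its underside.
- bottle: Loose blue-glazed bottle, 44 mm wide and 100 mm high, standing on the work surface beyond the brake lever; origin at the centre of its underside.
Not all that is in view belongs to the job. What is meant by the jar is not blue, and is the smaller of those in its own colour.

How it is judged:
By the outcome, as a careful person would: the job done as asked, in the order asked, and still so for the second after the job is handed in, with the robot touching nothing.
It also fails if it takes over 72 s, if anything falls off the work surface, if the arm or the gripper's body presses on something with over 40 N, if the wrist force passes 120 N, or if a joint passes its speed limit or range.

## Working session

There is one attempt and no reset: what is moved stays moved. The work goes in short steps, Python scripts to look and compute and a tool call to move; the robot and the scene stay as the last step left them, time stands still between calls to the robot, and variables do not carry over. Pictures are saved under pics/ and viewed, at most 10 in all, crops included, and the job is handed in when it is done.

Besides the shell and the picture viewer there is one more tool, called as a command line: name --pt "numbers of a row" for each row, then --argument value for the rest. play_rows: Moves the arm, as the interface text tells. Its arguments: {"type":"object","properties":{"rows":{"type":"array"},"grip":{"type":"number"},"newtons":{"type":"number"}},"required":["rows"]}

```bash
mkdir -p pics
cat > h.py <<'E'
import numpy as np, cv2
from station import arm, grab_frame, camera_model, nets
from scipy.spatial.transform import Rotation as R
def cam(name):
    m=camera_model(name); f=240/np.tan(np.radians(m["fovy"])/2)
    if "cam_to_world" in m: T=np.array(m["cam_to_world"])
    else:
        s=arm.state(); W=np.eye(4); W[:3,:3]=R.from_rotvec(s["ee_rot"]).as_matrix(); W[:3,3]=s["ee_pos"]
        T=W@np.array(m["hand_eye"])
    return f,m["cx"],m["cy"],T
def pix2w(name,u,v,z):
    f,cx,cy,T=cam(name); d=T[:3,:3]@np.array([(u-cx)/f,(v-cy)/f,1]); o=T[:3,3]
    return o+d*(z-o[2])/d[2]
def w2pix(name,p):
    f,cx,cy,T=cam(name); q=np.linalg.inv(T)@np.append(p,1); return f*q[0]/q[2]+cx, f*q[1]/q[2]+cy
def save(name,fn):
    a=grab_frame(name); cv2.imwrite("pics/"+fn,a[:,:,::-1]); return a
E
python3 - <<'E'
from h import *
print({k:np.round(v,3).tolist() if not isinstance(v,str) else v for k,v in arm.state().items()})
for c in("top","side"):
    save(c,c+"1.png"); print(c,camera_model(c))
H=dict(stand=0,spout_outlet=140,wheel=0,brass_bowl=40,white_bowl=40,jar=40,brake_pivot=55,brake_tip=55,weight=0,bottle=0)
for c in("top","side"):
  for n,z in H.items():
    for d in nets.tip_of(n,c)[:3]:
        v,u=d["at"][0]*480,d["at"][1]*640
        print(c,n,round(d["score"],2),round(u),round(v),pix2w(c,u,v,z).round(0))
E
```

```text
{'t': 0.0, 'joints': [-1.446, 0.182, 1.608, -0.0, 1.354, -0.206], 'joint_velocities': [-0.0, -0.0, 0.0, 0.001, 0.0, 0.001], 'joint_efforts': [-0.004, -44.488, -35.134, -0.001, 0.009, -0.0], 'ee_pos': [186.689, -543.264, 230.378], 'ee_rot': [-3.097, -0.517, -0.0], 'contact_force': [0.638, -0.548, -0.437], 'ft_torque': [0.02, 0.005, -0.035], 'grip_force': 0.0, 'opening': 85.248}
top {'fovy': 57.29843334514453, 'cx': 318.5929536796067, 'cy': 237.36853131684532, 'cam_to_world': array([[-1.78206855e-02, -9.94940353e-01,  9.88742540e-02,
         5.25433102e+02],
       [-9.99801406e-01,  1.68503592e-02, -1.06402236e-02,
         5.32872553e+00],
       [ 8.92032111e-03, -9.90442342e-02, -9.95043048e-01,
         9.97943001e+02],
       [ 0.00000000e+00,  0.00000000e+00,  0.00000000e+00,
         1.00000000e+00]])}
side {'fovy': 45.58335434981892, 'cx': 321.21993782190054, 'cy': 243.661301661432, 'cam_to_world': array([[ 9.78636249e-01, -8.85518334e-02,  1.85552326e-01,
         3.97380331e+02],
       [-2.04822150e-01, -4.98304133e-01,  8.42461202e-01,
        -9.11245949e+02],
       [ 1
[... 681 characters left out ...]
top bottle 0.92 234 190 [737. 188.   0.]
side stand 0.72 268 226 [534. 325.   0.]
side spout_outlet 0.85 375 255 [681. -74. 140.]
side wheel 0.64 303 325 [549. -73.   0.]
side brass_bowl 0.93 262 351 [ 462. -178.   40.]
side white_bowl 0.98 249 283 [459.  27.  40.]
side white_bowl 0.26 270 227 [531. 248.  40.]
side jar 0.92 303 222 [609. 257.  40.]
side jar 0.72 349 227 [710. 217.  40.]
side jar 0.64 345 278 [650.  10.  40.]
side brake_pivot 0.89 269 247 [513. 130.  55.]
side brake_tip 0.65 270 225 [529. 228.  55.]
side brake_tip 0.64 345 276 [647.  -4.  55.]
side brake_tip 0.52 260 349 [ 457. -190.   55.]
side weight 0.56 367 422 [ 603. -325.    0.]
side bottle 0.58 360 245 [735. 198.   0.]
```

View pics/top1.png

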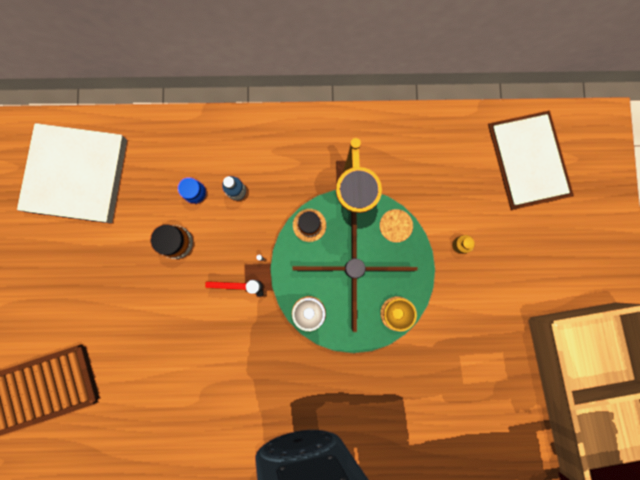

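View pics/side1.png

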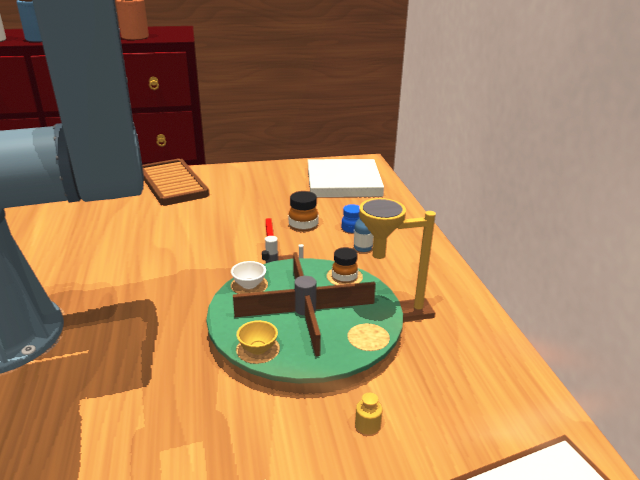

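The pictures show the wheel centred near (352,270) in the top view. The brass bowl is at its lower right (398,314), the white bowl lower left and the amber jar upper left, and the upper-right place holds only herbs. The funnel is at (359,189) and the red lever at (210–250,286). Next I refine the wheel centre, spoke angle, funnel direction and lever.

```bash
cat >> h.py <<'E'
from scipy.optimize import least_squares
def rect(img,name,z,c,half,res=2):   # rectified view: col->x, row->y (flipped), res px/mm
    n=int(2*half*res); g=np.arange(n)/res-half
    X,Y=np.meshgrid(c[0]+g,c[1]-g); f,cx,cy,T=cam(name)
    P=np.stack([X,Y,np.full_like(X,z)],-1)-T[:3,3]; q=P@T[:3,:3]
    return cv2.remap(img,(f*q[...,0]/q[...,2]+cx).astype(np.float32),(f*q[...,1]/q[...,2]+cy).astype(np.float32),cv2.INTER_LINEAR)
def spokes(img,name,c,a0=None):
    """spoke angle mod 90 deg, from darkness at radii 30..125 on plane z=85"""
    best=[]
    g=rect(img,name,85,c,140); h=g.astype(int)
    dark=np.clip(120-h[...,1],0,120).astype(float)
    n=g.shape[0]
    A=np.radians(np.arange(-45,45,.25)); r=np.arange(45,125,1.)
    pr=[]
    for k in range(4):
        a=A+k*np.pi/2
        u=(n/2+2*r[None]*np.cos(a)[:,None]).astype(np.float32); v=(n/2-2*r[None]*np.sin(a)[:,None]).astype(np.float32)
        pr.append(cv2.remap(cv2.GaussianBlur(dark,(9,9),2.5),u,v,cv2.INTER_LINEAR).mean(1))
    return np.degrees(A),np.array(pr)
E
python3 - <<'E'
from h import *
a=cv2.imread("pics/top1.png")[:,:,::-1].copy(); hsv=cv2.cvtColor(a,cv2.COLOR_RGB2HSV)
m=cv2.inRange(hsv,(60,80,30),(90,255,255)); c,_=cv2.findContours(m,0,1); c=max(c,key=cv2.contourArea)
hull=cv2.convexHull(c)[:,0,:]
P=np.array([pix2w("top",u,v,40)[:2] for u,v in hull])
f=least_squares(lambda p:np.hypot(*(P-p[:2]).T)-p[2],[549,-72,180],loss='soft_l1'); C=f.x; print("wheel",C)
A,pr=spokes(a,"top",C[:2])
print("spokes",A[pr.argmax(1)],pr.max(1))
r=rect(a,"top",85,C[:2],260,1.0)
m=cv2.inRange(hsv,(20,150,60),(32,255,255)); k,_=cv2.findContours(m,0,2)
for q in k:
    if cv2.contourArea(q)>80:
        (u,v),rad=cv2.minEnclosingCircle(q); print("gold",u,v,rad,[pix2w("top",u,v,z)[:2].round(1) for z in(74,235)])
m=cv2.inRange(hsv,(0,200,80),(6,255,255))|cv2.inRange(hsv,(174,200,80),(180,255,255)); m[400:]=0;m[:,500:]=0
ys,xs=np.nonzero(m); L=np.array([pix2w("top",u,v,70)[:2] for u,v in zip(xs,ys)]); mu=L.mean(0); w=np.linalg.svd(L-mu)[2][0]; t=(L-mu)@w
print("lever ends",mu+w*t.min(),mu+w*t.max(),"phi",np.arctan2(*(w*np.sign(w[1]))))
img=np.hstack([cv2.resize(rect(a,"top",74,C[:2],150,2),(400,400)),cv2.resize(rect(a,"top",235,(C[0]+135,C[1]),100,2),(400,400))])
cv2.imwrite("pics/r1.png",img[:,:,::-1])
E
```

```text
wheel [550.98275998 -77.2653119  176.75299574]
spokes [ 1.5  0.  -3.5 -2.5] [82.78503229 67.92503514 77.20031783 69.47323052]
gold 397.25 313.25 6.174644470214844 [array([ 455.8, -165.4]), array([ 467.9, -135.7])]
gold 359.0 181.0 31.144922256469727 [array([737.1, -93.3]), array([700.3, -76.1])]
lever ends [522.89339259 235.24191386] [518.06448751 151.85251839] phi 0.0578433056080661
```

View pics/r1.png

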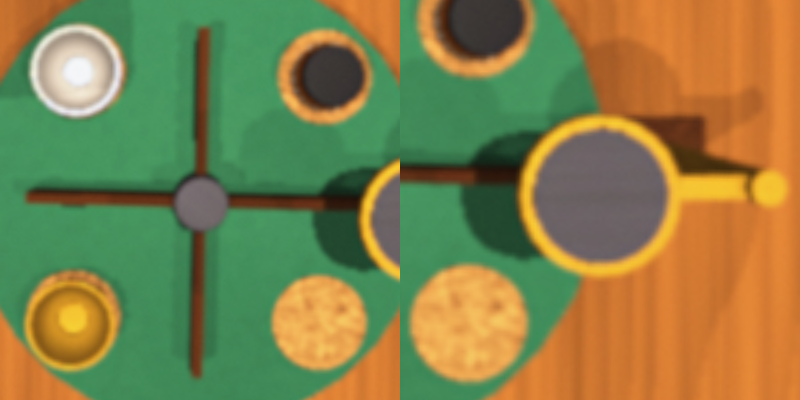

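Results:
- **Wheel:** centre about (551,−77). Spokes are at about −1.5°, and the brass bowl is at −136°.
- **Stand:** its x axis is about +0.8°, so the wheel must turn about +137° CCW.
- **Push:** I go in behind the spoke at 90°, on its +x side, clear of the jar and funnel.

play_rows --pt "3.3 -2.3 0 2.4" --pt "6.6 -4.6 0 4.8" --pt "9.9 -6.9 0 7.2" --pt "13.2 -9.1 0 9.6" --pt "16.5 -11.4 0 12" --pt "19.8 -13.7 0 14.4" --pt "23.1 -16 0 16.8" --pt "26.4 -18.2 0 18.95" --grip 0 --newtons 20

```text
t: 1.77
ee_pos: [378.1, -284.2, 231.6]
ee_rot: [3.141, -0.004, 0.001]
contact_force: [2.5, -0.3, -0.7]
opening: -0.2
grip_force: 0.0
```

play_rows --pt "2.5 -3.3 0 0" --pt "5 -6.7 0 0" --pt "7.5 -10 0 0" --pt "10 -13.4 0 0" --pt "12.5 -16.7 0 0" --pt "15 -20.1 0 0" --pt "17.5 -23.5 0 0" --pt "20 -27.2 0 0"

```text
t: 2.43
ee_pos: [575.9, -15.8, 231.5]
ee_rot: [3.141, 0.0, 0.001]
contact_force: [0.6, -0.3, -0.3]
opening: 0.1
grip_force: 0.0
```

Run:
```python
from h import *
C=np.array([551.3,-77]); 
def pt(th,r=65,extra=0,psi0=None):
    t=np.radians(th); h=11*abs(np.sin(t))+14.5*abs(np.cos(t))
    e=np.array([np.cos(t),np.sin(t)]); n=np.array([-e[1],e[0]])
    return C+r*e-(4+h+extra)*n
a=save("top","top2.png"); print(arm.state()["ee_pos"])
print("gap10",pt(88.5,extra=10))
for th in np.arange(88.5,226,5): print(th,pt(th).round(1))
print(225.5,pt(225.5))
```

```text
[578.65964835  -9.6774373  231.48543931]
gap10 [578.36860231 -12.68653479]
88.5 [568.4 -12.4]
93.5 [563.2 -11.2]
98.5 [558.5 -10.2]
103.5 [553.7  -9.6]
108.5 [548.7  -9.3]
113.5 [543.6  -9.5]
118.5 [538.4 -10.1]
123.5 [533.1 -11.1]
128.5 [527.8 -12.7]
133.5 [522.5 -14.7]
138.5 [517.3 -17.3]
143.5 [512.3 -20.5]
148.5 [507.4 -24.2]
153.5 [502.9 -28.4]
158.5 [498.7 -33.2]
163.5 [494.9 -38.4]
168.5 [491.7 -44. ]
173.5 [488.9 -50.1]
178.5 [486.8 -56.5]
183.5 [485.3 -61.9]
188.5 [484.1 -66.9]
193.5 [483.3 -72.1]
198.5 [482.9 -77.5]
203.5 [483. -83.]
208.5 [483.7 -88.7]
213.5 [484.9 -94.4]
218.5 [ 486.6 -100.1]
223.5 [ 488.9 -105.7]
225.5 [ 490.043012   -107.93500976]
```

View pics/top2.png

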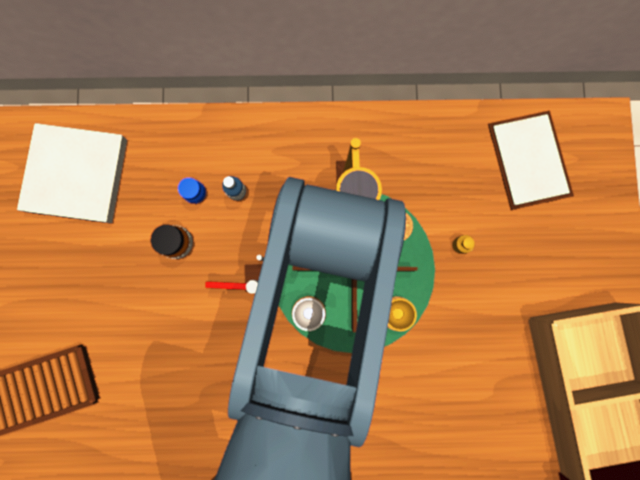

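The arm hides the working area from above. I check the clearance between wrist and funnel from the side before going down.

Run:
```python
from h import *
save("side","side2.png")
```

```text
(no output)
```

View pics/side2.png

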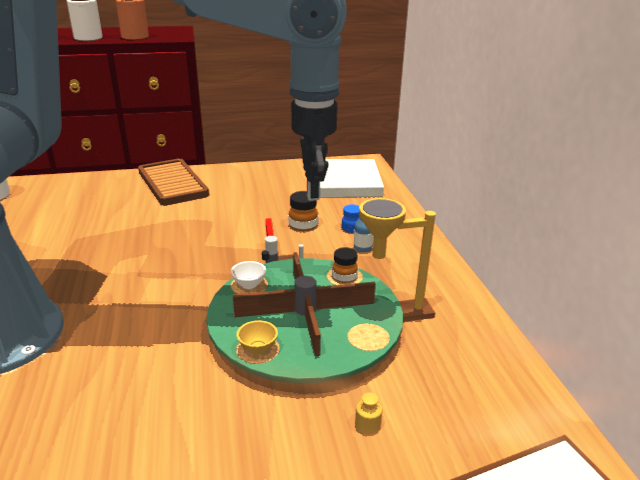

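The side view shows only a slim wrist cylinder above the gripper. The tip (313,195) is well left of the funnel (382,215), so the descent is clear.

play_rows --pt "0 0.1 3 0" --pt "0 0.2 6 0" --pt "0 0.3 9 0" --pt "0 0.3 12 0" --pt "0 0.3 14.5 0" --pt "0 0.3 16.5 0" --pt "0 0.3 17.2 0" --pt "0 0.3 17.2 0"

```text
t: 3.2
ee_pos: [572.9, -20.9, 57.3]
ee_rot: [-3.141, 0.001, 0.007]
contact_force: [-0.1, 0.3, 0.1]
opening: -0.1
grip_force: 0.0
```

Run:
```python
from h import *
for i in range(2):
    grab_frame("wrist"); s=arm.state(); print(s["t"],np.round(s["ee_pos"],1),np.round(s["ee_rot"],3),np.round(s["joints"],3),np.round(s["contact_force"],1))
```

```text
3.25 [574.3 -21.1  59. ] [-3.141e+00  1.000e-03  2.000e-03] [-0.243  0.393  1.724 -0.     1.026  1.328] [-0.5 -0.1  1. ]
3.3 [575.4 -21.2  60.3] [ 3.141e+00 -0.000e+00  2.000e-03] [-0.243  0.391  1.723 -0.     1.026  1.328] [0.9 0.1 0.9]
```

Run:
```python
from h import *
C=np.array([551.3,-77]); 
def pt(th,r=61,extra=0):
    t=np.radians(th); h=11*abs(np.sin(t))+14.5*abs(np.cos(t))
    e=np.array([np.cos(t),np.sin(t)]); n=np.array([-e[1],e[0]])
    return C+r*e-(4+h+extra)*n
b=pt(88.5,extra=7); print(b, arm.state()["ee_pos"])
for lab,ths in(("a",[88.5]+list(88.5+4*np.arange(1,8))),("b",116.5+4*np.arange(1,9)),("c",148.5+4*np.arange(1,9)),("d",180.5+3*np.arange(1,9))):
    q=np.array([pt(t) for t in ths]); d=(q-b)/10; print(lab,[[round(x,1),round(-y,1)] for x,y in d],q[-1]); b=q[-1]
```

```text
[575.26492255 -16.60663324] [575.3760074  -21.20992703  60.2767289 ]
a [[np.float64(-0.7), np.float64(-0.0)], [np.float64(-1.1), np.float64(-0.1)], [np.float64(-1.4), np.float64(-0.2)], [np.float64(-1.8), np.float64(-0.3)], [np.float64(-2.2), np.float64(-0.3)], [np.float64(-2.5), np.float64(-0.3)], [np.float64(-2.9), np.float64(-0.4)], [np.float64(-3.3), np.float64(-0.3)]] [542.26176092 -13.3448763 ]
b [[np.float64(-0.4), np.float64(0.1)], [np.float64(-0.8), np.float64(0.1)], [np.float64(-1.2), np.float64(0.2)], [np.float64(-1.6), np.float64(0.4)], [np.float64(-2.0), np.float64(0.6)], [np.float64(-2.4), np.float64(0.8)], [np.float64(-2.8), np.float64(1.0)], [np.float64(-3.1), np.float64(1.3)]] [510.84179379 -26.27505989]
c [[np.float64(-0.4), np.float64(0.3)], [np.float64(-0.7), np.float64(0.7)], [np.float64(-1.0), np.float64(1.0)], [np.float64(-1.3), np.float64(1.4)], [np.float64(-1.5), np.float64(1.9)], [np.float64(-1.7), np.float64(2.3)], [np.float64(-1.9), np.float64(2.8)], [np.float64(-2.1), np.float64(3.3)]] [490.14004893 -58.93758695]
d [[np.float64(-0.1), np.float64(0.3)], [np.float64(-0.2), np.float64(0.5)], [np.float64(-0.2), np.float64(0.8)], [np.float64(-0.3), np.float64(1.1)], [np.float64(-0.3), np.float64(1.4)], [np.float64(-0.3), np.float64(1.7)], [np.float64(-0.3), np.float64(2.0)], [np.float64(-0.3), np.float64(2.4)]] [486.77026971 -82.49911207]
```

play_rows --pt "-0.5 0 0 0" --pt "-0.9 -0.1 0 0" --pt "-1.3 -0.3 0 0" --pt "-1.7 -0.4 0 0" --pt "-2.1 -0.5 0 0" --pt "-2.5 -0.6 0 0" --pt "-2.9 -0.7 0 0" --pt "-3.3 -0.7 0 0"

```text
t: 3.97
ee_pos: [544.3, -14.4, 61.8]
ee_rot: [3.14, 0.0, 0.011]
contact_force: [5.4, -1.3, 1.0]
opening: 0.1
grip_force: 2.1
```

play_rows --pt "-0.4 0.1 0 0" --pt "-0.8 0.1 0 0" --pt "-1.2 0.2 0 0" --pt "-1.6 0.4 0 0" --pt "-2.0 0.6 0 0" --pt "-2.4 0.8 0 0" --pt "-2.8 1.0 0 0" --pt "-3.1 1.3 0 0"

```text
t: 4.63
ee_pos: [512.2, -26.7, 60.9]
ee_rot: [3.141, 0.0, 0.007]
contact_force: [4.6, 1.3, 2.1]
opening: 0.3
grip_force: 2.1
```

play_rows --pt "-0.4 0.3 0 0" --pt "-0.7 0.7 0 0" --pt "-1.0 1.0 0 0" --pt "-1.3 1.4 0 0" --pt "-1.5 1.9 0 0" --pt "-1.7 2.3 0 0" --pt "-1.9 2.8 0 0" --pt "-2.1 3.2 0 0"

```text
t: 5.3
ee_pos: [489.4, -58.8, 59.5]
ee_rot: [-3.141, -0.0, 0.0]
contact_force: [1.8, 3.6, -0.8]
opening: 0.0
grip_force: 2.1
```

play_rows --pt "-0.1 0.3 0 0" --pt "-0.2 0.6 0 0" --pt "-0.2 0.9 0 0" --pt "-0.3 1.2 0 0" --pt "-0.3 1.5 0 0" --pt "-0.3 1.7 0 0" --pt "-0.3 1.9 0 0" --pt "-0.3 2.0 0 0"

```text
t: 5.97
ee_pos: [486.5, -79.0, 59.1]
ee_rot: [3.142, -0.0, -0.001]
contact_force: [1.4, 4.0, -0.4]
opening: 0.2
grip_force: 1.7
```

Run:
```python
from h import *
s=arm.state(); print(np.round(s["ee_pos"],1))
a=save("side","side3.png"); t=grab_frame("top")
for n,z in(("brass_bowl",40),("spout_outlet",140),("white_bowl",40),("jar",40)):
    for d in nets.tip_of(n,"side")[:3]:
        v,u=d["at"][0]*480,d["at"][1]*640; print(n,round(d["score"],2),round(u),round(v),pix2w("side",u,v,z).round(0))
```

```text
[486.5 -79.   59.1]
brass_bowl 0.78 378 321 [ 675. -137.   40.]
spout_outlet 0.56 377 254 [686. -71. 140.]
white_bowl 0.68 282 356 [ 492. -197.   40.]
jar 0.81 304 224 [610. 247.  40.]
jar 0.71 236 299 [432. -23.  40.]
jar 0.69 350 228 [712. 208.  40.]
```

View pics/side3.png

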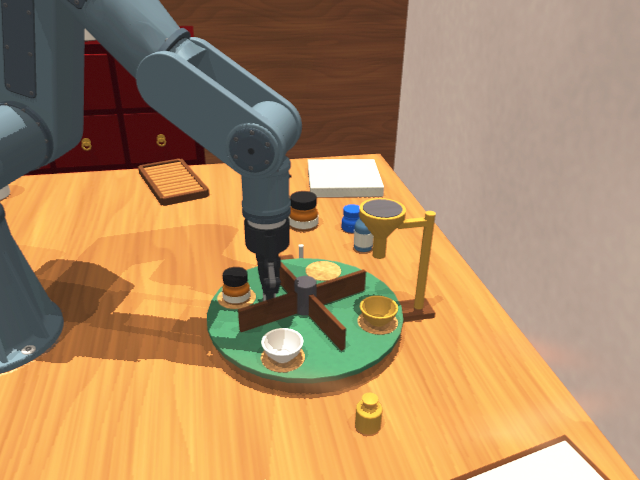

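The bowl is at about −25.5° and riding well. I push another 18° slowly, then measure.

play_rows --pt "0 0.25 0 0" --pt "0 0.5 0 0" --pt "0.05 0.8 0 0" --pt "0.1 1.1 0 0" --pt "0.15 1.35 0 0" --pt "0.2 1.6 0 0" --pt "0.25 1.8 0 0" --pt "0.3 1.95 0 0"

```text
t: 6.93
ee_pos: [489.7, -98.6, 59.2]
ee_rot: [3.142, -0.0, -0.0]
contact_force: [-0.2, 3.1, -0.1]
opening: 0.0
grip_force: 1.6
```

```bash
cat > m.py <<'E'
from h import *
C=np.array([551.3,-77])
s=arm.state(); print(s["t"],np.round(s["ee_pos"],1))
import sys
a=save("side",sys.argv[1]+".png"); save("top",sys.argv[1]+"t.png")
for n,o in(("brass_bowl",0),("white_bowl",90),("jar",180)):
    for d in nets.tip_of(n,"side")[:3]:
        v,u=d["at"][0]*480,d["at"][1]*640; p=pix2w("side",u,v,40)[:2]-C
        if np.hypot(*p)<170: print(n,round(d["score"],2),round(u),round(v),p.round(0),np.hypot(*p).round(),"bowl angle",((np.degrees(np.arctan2(p[1],p[0]))+o+180)%360-180).round(1))
E
python3 m.py s4
```

```text
6.9333 [489.7 -98.6  59.2]
brass_bowl 0.83 379 309 [136. -25.] 139.0 bowl angle -10.6
white_bowl 0.85 305 360 [ -24. -135.] 137.0 bowl angle -10.0
jar 0.76 231 314 [-133.   10.] 133.0 bowl angle -4.1
```

play_rows --pt "0.05 0.1 0 0" --pt "0.1 0.2 0 0" --pt "0.1 0.3 0 0" --pt "0.15 0.4 0 0" --pt "0.2 0.5 0 0" --pt "0.2 0.5 0 0" --pt "0.2 0.5 0 0" --pt "0.2 0.5 0 0"

```text
t: 7.85
ee_pos: [491.8, -103.5, 59.3]
ee_rot: [3.141, -0.0, 0.0]
contact_force: [-0.3, 1.8, -0.3]
opening: -0.2
grip_force: 0.6
```

play_rows --pt "-0.2 -0.4 0 0" --pt "-0.3 -0.8 0 0" --pt "-0.3 -0.8 -3 0" --pt "-0.3 -0.8 -7 0" --pt "-0.3 -0.8 -11 0" --pt "-3 -0.8 -14 0" --pt "-6.5 -0.8 -16 0" --pt "-10 -0.8 -17 0"

```text
t: 8.52
ee_pos: [392.2, -95.8, 232.5]
ee_rot: [3.138, 0.002, 0.007]
contact_force: [0.4, -1.2, 0.8]
opening: 0.0
grip_force: 0.0
```

play_rows --pt "-1.5 3 0 0" --pt "-2 7 0 0" --pt "-2 11 0 0" --pt "-2 15 0 0" --pt "-2 19 0 0" --pt "-2 23 0 0" --pt "-2 25 0 0" --pt "-2 25 0 0"

```text
t: 9.18
ee_pos: [371.1, -349.3, 229.3]
ee_rot: [3.139, -0.006, -0.0]
contact_force: [-1.1, 0.3, -0.4]
opening: -0.2
grip_force: 0.0
```

```bash
python3 m.py s5
python3 - <<'E'
from h import *
t=cv2.imread("pics/s5t.png")[:,:,::-1].copy(); s=cv2.imread("pics/s5.png")[:,:,::-1].copy()
i=np.hstack([rect(t,"top",85,(551.3,-77),150,4/3.),cv2.resize(s[190:400,190:450],(0,0),fx=1.53,fy=1.53)[:400,:398] if 0 else cv2.copyMakeBorder(cv2.resize(s[200:390,200:410],(400,362)),0,38,0,0,0)])
cv2.imwrite("pics/r5.png",i[:,:,::-1])
E
```

```text
9.1833 [ 371.1 -349.3  229.3]
brass_bowl 0.55 378 307 [137. -19.] 139.0 bowl angle -7.9
white_bowl 0.91 313 360 [ -10. -138.] 138.0 bowl angle -4.3
jar 0.69 231 316 [-134.    5.] 134.0 bowl angle -2.1
```

View pics/r5.png

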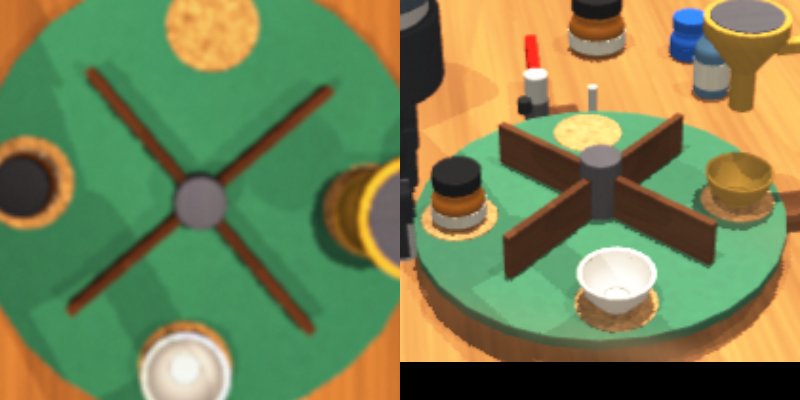

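In the rectified view the spokes are at 40.3°, so the bowl is at −4.7° and needs about 5.4° more. I retrace the path to the same contact and finish the turn gently.

play_rows --pt "0.3 -3 0 0" --pt "0.6 -7 0 0" --pt "1 -11 0 0" --pt "1.4 -15 0 0" --pt "1.7 -19 0 0" --pt "2 -22.5 0 0" --pt "2 -25 0 0" --pt "2 -25 0 0"

```text
t: 10.1
ee_pos: [391.0, -90.1, 229.3]
ee_rot: [-3.14, -0.01, -0.001]
contact_force: [-0.2, 0.9, -0.0]
opening: 0.1
grip_force: 0.0
```

play_rows --pt "3 0 0.5 0" --pt "6 0 1 0" --pt "9 0 3 0" --pt "9.7 0 7 0" --pt "9.7 0 11 0" --pt "9.7 0 15 0" --pt "9.7 0 17 0" --pt "9.7 0 17 0"

```text
t: 10.77
ee_pos: [484.6, -93.1, 54.5]
ee_rot: [-3.138, -0.002, 0.014]
contact_force: [-1.4, -0.1, 0.8]
opening: 0.1
grip_force: 0.0
```

Run:
```python
from h import *
for i in range(4): grab_frame("top")
s=arm.state(); print(s["t"],np.round(s["ee_pos"],1),np.round(s["contact_force"],1))
```

```text
10.9667 [490.4 -95.9  61.5] [-0.3  0.7 -0.3]
```

play_rows --pt "0.15 0.3 0 0" --pt "0.25 0.6 0 0" --pt "0.3 0.8 0 0" --pt "0.35 0.95 0 0" --pt "0.4 1.1 0 0" --pt "0.45 1.2 0 0" --pt "0.5 1.3 0 0" --pt "0.5 1.3 0 0"

```text
t: 11.63
ee_pos: [493.8, -108.4, 59.2]
ee_rot: [3.141, 0.0, -0.0]
contact_force: [-0.5, 1.7, -0.4]
opening: 0.1
grip_force: 1.0
```

play_rows --pt "0 0 0 0" --pt "0 0 0 0" --pt "0 0 0 0" --pt "0 0 0 0" --pt "0 0 0 0" --pt "0 0 0 0" --pt "0 0 0 0" --pt "0 0 0 0"

```text
t: 12.3
ee_pos: [493.8, -108.3, 59.3]
ee_rot: [3.141, 0.0, 0.0]
contact_force: [-0.5, 0.4, 0.5]
opening: -0.1
grip_force: 0.4
```

play_rows --pt "-0.2 -0.5 0 0" --pt "-0.4 -1.1 0 0" --pt "-0.4 -1.1 -3 0" --pt "-0.4 -1.1 -7 0" --pt "-0.4 -1.1 -11 0" --pt "-3 -1.1 -14 0" --pt "-6.5 -1.1 -16 0" --pt "-10 -1.1 -17 0"

```text
t: 12.97
ee_pos: [394.1, -97.4, 232.4]
ee_rot: [3.139, 0.002, 0.007]
contact_force: [-0.3, -0.2, 0.5]
opening: 0.1
grip_force: 0.0
```

play_rows --pt "-1.5 3 0 0" --pt "-2 7 0 0" --pt "-2 11 0 0" --pt "-2 15 0 0" --pt "-2 19 0 0" --pt "-2 23 0 0" --pt "-2 25 0 0" --pt "-2 25 0 0"

```text
t: 13.63
ee_pos: [373.2, -350.9, 229.2]
ee_rot: [3.14, -0.006, -0.0]
contact_force: [-0.9, -0.3, 0.5]
opening: -0.1
grip_force: 0.0
```

```bash
python3 m.py s6
python3 - <<'E'
from h import *
t=cv2.imread("pics/s6t.png")[:,:,::-1].copy(); s=cv2.imread("pics/s6.png")[:,:,::-1].copy()
sc=cv2.resize(s[195:345,320:470],(400,400),interpolation=cv2.INTER_CUBIC)
# prediction: bowl rim ring (z 74) and spout mouth centre projected to table for stand angle 0.7 deg
d=135*np.array([np.cos(np.radians(.7)),np.sin(np.radians(.7))])+np.array([551.3,-77])
print("side pred spout",w2pix("side",[*d,140]),"bowl base",w2pix("side",[*d,40]),"rim",w2pix("side",[*d,74]))
cv2.imwrite("pics/r6.png",np.hstack([rect(t,"top",85,(551.3,-77),150,4/3.),sc])[:,:,::-1])
E
```

```text
13.6333 [ 373.2 -350.9  229.2]
brass_bowl 0.92 377 305 [137. -11.] 137.0 bowl angle -4.6
white_bowl 0.73 320 358 [   1. -136.] 136.0 bowl angle 0.5
side pred spout (np.float64(377.75325766481456), np.float64(255.6485612842539)) bowl base (np.float64(374.1622511345279), np.float64(300.685164955379)) rim (np.float64(375.3448562895735), np.float64(285.85352396057175))
```

View pics/r6.png

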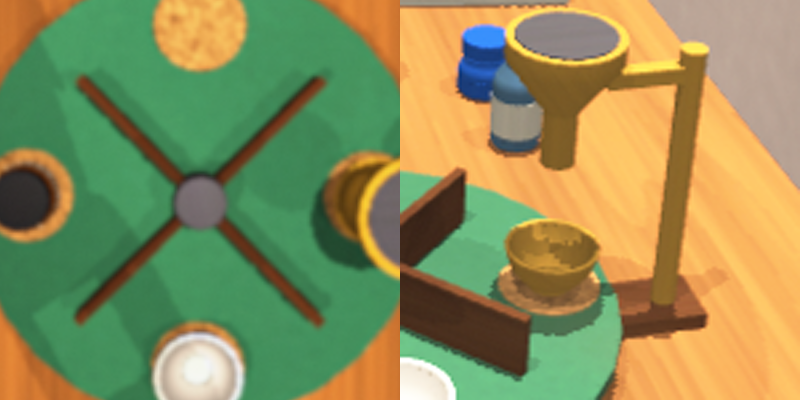

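Run:
```python
from h import *
s=cv2.imread("pics/s6.png"); hsv=cv2.cvtColor(s,cv2.COLOR_BGR2HSV)
m=cv2.inRange(hsv,(18,130,40),(34,255,255))
n,l,st,ce=cv2.connectedComponentsWithStats(m)
for i in range(1,n):
    if st[i][4]>60: print(st[i],ce[i].round(1))
for v in range(244,260): x=np.nonzero(m[v,360:400])[0]+360; print(v,x.min() if len(x) else None,x.max() if len(x) else None,end="; ")
C=np.array([551.3,-77]); ph=np.linspace(0,2*np.pi,72)
for ang in(-2,-.5,.7,2):
    d=C+135*np.array([np.cos(np.radians(ang)),np.sin(np.radians(ang))])
    for r,z in((34,74),(12,140)):
        q=np.array([w2pix("side",[d[0]+r*np.cos(p),d[1]+r*np.sin(p),z]) for p in ph]); print(ang,z,q.min(0).round(1),q.max(0).round(1))
```

```text
[ 360  155   76  154 2797] [400.2 225.8]
[287 160  19  33 276] [295.7 175.9]
[224 163  26  61 596] [234.1 186.8]
[132 177   9  37 138] [136.1 194.3]
[104 178   8  33 113] [107.7 191.4]
[  24  183   54   72 1408] [ 48.7 222.9]
[246 189   7  24  61] [248.9 201.6]
[321 199  22  59 210] [331.7 230.3]
[235 201  25  70 808] [246.7 239. ]
[ 92 204  37  69 975] [111.3 246.8]
[314 225  20  36 233] [323.9 240.8]
[386 230  33  51 924] [401.4 253.6]
[ 432  236  194  244 4556] [523.6 355.6]
[359 260  53  46 943] [380.1 288.3]
[428 267  50  75 433] [452.  303.6]
[ 136  292   72  149 5151] [170.4 364.3]
[213 316  38  14 103] [234.5 324. ]
[422 320  39  66 272] [441.4 350.7]
[ 458  324   93  134 3378] [503.1 408.6]
[107 328  12  29 176] [112.9 342. ]
[395 353  44  80 368] [411.3 382.7]
[438 363  25  50 124] [449.9 388.6]
[ 355  365   97  115 3896] [398.9 424.4]
[213 368   6  39 137] [216.2 385.1]
[220 375  16  87 417] [229.5 413.9]
[213 408   7  43 145] [215.3 430.5]
[311 424  12  28  77] [316.8 435.3]
[442 424  25  52 286] [454.3 454.8]
[151 434  37  46 825] [170.1 462.6]
[ 269  436   46   44 1337] [291.8 462.2]
[185 445  13  25 169] [191.7 458.3]
[609 447  28  33 133] [623.5 465.4]
[ 93 464   8  16  71] [ 96.5 471.2]
[ 71 467  14  13  94] [ 78.5 474.3]
244 374 399; 245 374 399; 246 374 399; 247 373 399; 248 373 399; 249 373 399; 250 373 399; 251 373 399; 252 373 399; 253 373 399; 254 373 399; 255 373 399; 256 374 399; 257 375 399; 258 379 399; 259 389 399; -2 74 [357.9 277.6] [394.7 298.6]
-2 140 [372. 254.] [385.4 261. ]
-0.5 74 [357.5 276.5] [394.2 297.5]
-0.5 140 [371.5 253. ] [384.9 260. ]
0.7 74 [357.1 275.7] [393.7 296.6]
0.7 140 [371.1 252.2] [384.4 259.2]
2 74 [356.6 274.9] [393.1 295.6]
2 140 [370.6 251.3] [383.9 258.3]
```

Both cameras put the bowl at about −0.5° and the spout at +1 to +2°, so it is roughly 3–4 mm short. I retrace the path and nudge it 1.6° further.

play_rows --pt "0.3 -3 0 0" --pt "0.6 -7 0 0" --pt "1 -11 0 0" --pt "1.4 -15 0 0" --pt "1.7 -19 0 0" --pt "2 -22.5 0 0" --pt "2 -25 0 0" --pt "2 -25 0 0"

```text
t: 14.55
ee_pos: [393.0, -92.1, 229.2]
ee_rot: [-3.14, -0.01, -0.001]
contact_force: [-0.3, 0.3, 0.6]
opening: 0.1
grip_force: 0.0
```

play_rows --pt "3 0 0.5 0" --pt "6 0 1 0" --pt "9 0 3 0" --pt "9.6 0 7 0" --pt "9.6 0 11 0" --pt "9.6 0 15 0" --pt "9.6 0 17 0" --pt "9.6 0 17 0"

```text
t: 15.22
ee_pos: [485.5, -95.1, 54.5]
ee_rot: [-3.138, -0.002, 0.014]
contact_force: [-0.8, -0.5, -0.3]
opening: 0.1
grip_force: 0.0
```

play_rows --pt "0 0 0 0" --pt "0 0 0 0" --pt "0.1 0.3 0 0" --pt "0.2 0.6 0 0" --pt "0.3 0.9 0 0" --pt "0.4 1.1 0 0" --pt "0.45 1.2 0 0" --pt "0.5 1.25 0 0"

```text
t: 15.88
ee_pos: [494.6, -109.7, 59.5]
ee_rot: [-3.141, 0.0, 0.001]
contact_force: [-0.6, 1.6, 2.9]
opening: 0.1
grip_force: 1.6
```

play_rows --pt "0 0 0 0" --pt "0 0 0 0" --pt "0 0 0 0" --pt "0 0 0 0" --pt "0 0 0 0" --pt "0 0 0 0" --pt "0 0 0 0" --pt "0 0 0 0"

```text
t: 16.55
ee_pos: [494.6, -109.7, 59.2]
ee_rot: [-3.142, -0.0, 0.0]
contact_force: [-2.5, 0.9, 0.5]
opening: 0.0
grip_force: 1.0
```

play_rows --pt "-0.2 -0.5 0 0" --pt "-0.4 -1.1 0 0" --pt "-0.4 -1.1 -3 0" --pt "-0.4 -1.1 -7 0" --pt "-0.4 -1.1 -11 0" --pt "-0.4 -1.1 -14 0" --pt "-0.4 -1.1 -16 0" --pt "-0.4 -1.1 -17 0"

```text
t: 17.22
ee_pos: [492.3, -98.9, 233.1]
ee_rot: [3.139, 0.001, 0.009]
contact_force: [0.6, -0.4, -0.1]
opening: 0.2
grip_force: 0.0
```

play_rows --pt "0 -3 0 0" --pt "0 -7 0 0" --pt "0 -11 0 0" --pt "0 -15 0 0" --pt "0 -19 0 0" --pt "0 -23 0 0" --pt "-0.2 -27 0 0" --pt "-0.4 -30.2 0 0"

```text
t: 17.88
ee_pos: [485.4, 206.2, 228.1]
ee_rot: [-3.141, -0.002, 0.002]
contact_force: [-0.0, -0.8, 0.8]
opening: 0.0
grip_force: 0.0
```

play_rows --pt "0 0 0 0" --pt "0 0 0 0" --pt "0 0 0 0" --pt "0 0 0 0" --pt "0 0 0 0" --pt "0 0 0 0" --pt "0 0 0 0" --pt "0 0 0 0"

```text
t: 18.55
ee_pos: [487.0, 202.6, 229.4]
ee_rot: [-3.142, 0.002, -0.0]
contact_force: [-0.1, 0.1, -0.2]
opening: -0.4
grip_force: 0.0
```

Run:
```python
from h import *
t=save("top","t7.png"); s=save("side","s7.png"); w=save("wrist","w7.png"); print(arm.state()["ee_pos"])
for n in("brake_tip","brake_pivot"):
    for d in nets.tip_of(n,"wrist")[:2]:
        v,u=d["at"][0]*480,d["at"][1]*640; print("wrist",n,round(d["score"],2),round(u),round(v),pix2w("wrist",u,v,55).round(0))
for n in("brake_tip","brake_pivot"):
    for d in nets.tip_of(n,"side")[:2]:
        v,u=d["at"][0]*480,d["at"][1]*640; print("side",n,round(d["score"],2),round(u),round(v),pix2w("side",u,v,55).round(0))
sc=cv2.resize(s[195:345,320:470],(400,400),interpolation=cv2.INTER_CUBIC)
cv2.imwrite("pics/r7.png",np.hstack([sc,cv2.copyMakeBorder(cv2.resize(w,(400,300)),0,100,0,0,0)])[:,:,::-1])
```

```text
[486.85984133 202.98108284 229.37610941]
wrist brake_tip 0.71 272 171 [523. 238.  55.]
wrist brake_pivot 0.57 394 179 [516. 135.  55.]
side brake_tip 0.72 268 224 [525. 234.  55.]
side brake_pivot 0.89 268 244 [514. 146.  55.]
```

View pics/r7.png

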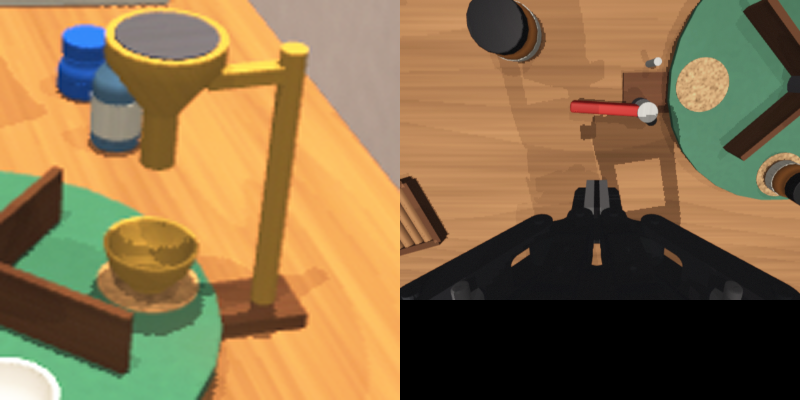

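The bowl now sits under the spout in the side crop. In the wrist crop the red lever's pivot is at about (515,137) and its tip at (523,236). Its robot side is free for the push.

play_rows --pt "0 0 3 0" --pt "0 0 7 0" --pt "0 0 11 0" --pt "0 0 14.5 0" --pt "0 0 16.5 0" --pt "0 0 17.6 0" --pt "0 0 17.6 0" --pt "0 0 17.6 0"

```text
t: 19.57
ee_pos: [487.2, 203.4, 53.8]
ee_rot: [-3.142, -0.0, -0.0]
contact_force: [0.7, -0.4, 0.4]
opening: -0.1
grip_force: 0.0
```

Run:
```python
from h import *
P=np.array([515,137.])
def pt(f,r=68,ex=0):
    h=11*abs(np.cos(f))+14.5*abs(np.sin(f)); return P+r*np.array([np.sin(f),np.cos(f)])-(7+h+ex)*np.array([np.cos(f),-np.sin(f)])
b=pt(.08,ex=15); b=np.array([487,203.]); print(pt(.08),arm.state()["ee_pos"])
F=np.linspace(.08,1.483,24)
for k in range(3):
    q=np.array([pt(f) for f in F[8*k:8*k+8]]); print([[round(float(x),1),round(float(-y),1)] for x,y in (q-b)/10],q[-1]); b=q[-1]
```

```text
[501.37178019 206.31077122] [487.16859258 203.37608241  53.76333306]
[[1.4, -0.3], [1.8, -0.4], [2.1, -0.5], [2.5, -0.5], [2.9, -0.5], [3.3, -0.6], [3.6, -0.5], [4.0, -0.5]] [527.33694203 207.93268268]
[[0.4, 0.1], [0.8, 0.2], [1.2, 0.3], [1.6, 0.4], [2.0, 0.6], [2.4, 0.8], [2.7, 1.0], [3.1, 1.3]] [558.34052524 195.12227348]
[[0.4, 0.3], [0.7, 0.6], [1.0, 0.9], [1.3, 1.3], [1.6, 1.7], [1.8, 2.1], [2.1, 2.5], [2.2, 3.0]] [580.77321723 165.28484443]
```

play_rows --pt "0.5 -0.1 0 0" --pt "1.0 -0.2 0 0" --pt "1.5 -0.3 0 0" --pt "2.0 -0.4 0 0" --pt "2.5 -0.5 0 0" --pt "3.0 -0.5 0 0" --pt "3.5 -0.5 0 0" --pt "4.0 -0.5 0 0"

```text
t: 20.23
ee_pos: [527.0, 208.2, 53.1]
ee_rot: [3.141, 0.0, -0.001]
contact_force: [-1.9, -0.7, -0.1]
opening: -0.0
grip_force: 0.9
```

play_rows --pt "0.4 0.1 0 0" --pt "0.8 0.2 0 0" --pt "1.2 0.3 0 0" --pt "1.6 0.4 0 0" --pt "2.0 0.6 0 0" --pt "2.4 0.8 0 0" --pt "2.7 1.0 0 0" --pt "3.1 1.3 0 0"

```text
t: 20.9
ee_pos: [557.9, 195.2, 53.3]
ee_rot: [-3.141, -0.0, 0.0]
contact_force: [-2.1, 1.1, -0.4]
opening: -0.0
grip_force: 0.9
```

play_rows --pt "0.3 0.3 0 0" --pt "0.6 0.6 0 0" --pt "0.9 0.9 0 0" --pt "1.2 1.3 0 0" --pt "1.5 1.7 0 0" --pt "1.8 2.1 0 0" --pt "2.0 2.4 0 0" --pt "2.1 2.7 0 0"

```text
t: 21.57
ee_pos: [579.3, 167.9, 53.4]
ee_rot: [-3.142, 0.0, -0.001]
contact_force: [-0.2, 2.2, -0.2]
opening: 0.3
grip_force: 0.8
```

Only a few millimetres remain, so I creep toward the stop in small steps.

play_rows --pt "0 0.05 0 0" --pt "0 0.1 0 0" --pt "0.1 0.15 0 0" --pt "0.1 0.2 0 0" --pt "0.1 0.25 0 0" --pt "0.1 0.3 0 0" --pt "0.1 0.3 0 0" --pt "0.1 0.3 0 0"

```text
t: 22.23
ee_pos: [580.0, 165.3, 53.4]
ee_rot: [-3.142, -0.0, -0.001]
contact_force: [-0.1, 1.4, -0.6]
opening: -0.0
grip_force: 0.7
```

play_rows --pt "0 0.05 0 0" --pt "0 0.05 0 0" --pt "0 0.1 0 0" --pt "0 0.1 0 0" --pt "0 0.15 0 0" --pt "0 0.15 0 0" --pt "0 0.15 0 0" --pt "0 0.15 0 0"

```text
t: 22.9
ee_pos: [579.9, 164.1, 53.4]
ee_rot: [-3.141, -0.0, -0.001]
contact_force: [1.6, 4.0, -0.8]
opening: 0.2
grip_force: 2.4
```

play_rows --pt "0 0.05 0 0" --pt "0 0.1 0 0" --pt "0 0.1 0 0" --pt "0 0.15 0 0" --pt "0 0.15 0 0" --pt "0 0.15 0 0" --pt "0 0.15 0 0" --pt "0 0.15 0 0"

```text
t: 23.57
ee_pos: [579.9, 163.9, 53.5]
ee_rot: [-3.139, -0.0, -0.001]
contact_force: [2.9, 10.3, -0.8]
opening: -0.0
grip_force: 4.7
```

The force rose to 10 N with no further motion, so the lever is against its post. I back off and check.

play_rows --pt "0 -0.5 0 0" --pt "0 -1.3 0 0" --pt "0 -1.8 -1 0" --pt "0 -1.8 -4 0" --pt "0 -1.8 -8 0" --pt "0 -1.8 -12 0" --pt "0 -1.8 -15 0" --pt "0 -1.8 -17 0"

```text
t: 24.23
ee_pos: [581.1, 180.4, 228.6]
ee_rot: [3.141, 0.0, 0.009]
contact_force: [1.8, -0.8, 0.6]
opening: 0.0
grip_force: 0.0
```

play_rows --pt "-4 0 0 0" --pt "-8 0 0 0" --pt "-12 0 0 0" --pt "-16 0 0 0" --pt "-19 0 0 0" --pt "-21 0 0 0" --pt "-21 0 0 0" --pt "-21 0 0 0"

```text
t: 24.9
ee_pos: [369.5, 180.4, 224.2]
ee_rot: [3.141, 0.001, 0.003]
contact_force: [-0.1, -0.7, -0.2]
opening: 0.4
grip_force: 0.0
```

```bash
python3 m.py s8
python3 - <<'E'
from h import *
t=cv2.imread("pics/s8t.png"); s=cv2.imread("pics/s8.png")
sc=cv2.resize(s[195:345,320:470],(400,400),interpolation=cv2.INTER_CUBIC)
cv2.imwrite("pics/r8.png",np.hstack([sc,cv2.resize(t[140:340,210:410],(400,400))]))
E
```

```text
24.9 [369.5 180.4 224.2]
brass_bowl 0.97 374 299 [137.   8.] 138.0 bowl angle 3.3
white_bowl 0.71 320 357 [   3. -133.] 133.0 bowl angle 1.2
jar 0.72 233 320 [-131.  -10.] 131.0 bowl angle 4.4
```

View pics/r8.png

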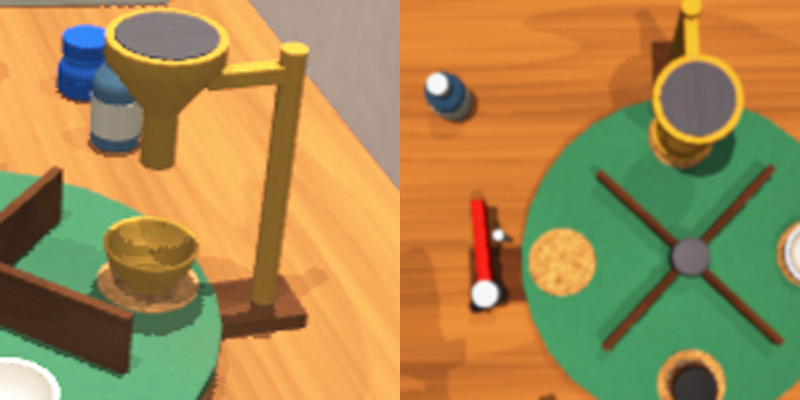

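The bowl stands under the spout and is unchanged since the last nudge. The lever lies against its stop post (top crop, 482,245 beside the post at 498,236), and the bottle hasn't moved. I'm handing in.

```bash
python3 -c "
from station import arm
print(arm.finish_job())"
```

```text
the job is handed in; nothing more can be done
None
```

The job is handed in at about 25 s: the brass bowl stands under the spout to within about 1–2 mm by the camera measurements, the brake lever rests against its stop post, and the bottle and weight were never approached.

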